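# Grease the drive bearing of the bottle roller

### The arm

A 6-joint arm with a two-finger parallel gripper is mounted at the origin on a cart in front of the work surface, level with it; the furniture and walls round the work are solid. World frame = base frame: x ahead of the robot, y to its left, z up, the work surface at z = 0. Lengths are in m, angles in rad, forces in N, time in s.
With the tool pointing down it reaches from about 0.35 to 0.725 m from the base axis. Payload 6 kg.
Tool frame: the origin (TCP) lies on the centre line of the jaws, within the pads' length; the fingertips stand 11 mm ahead of it and the grasp point (between the pads) lies 8 mm behind it; y points along the fingers, z is the direction in which the jaws open and shut, and the axes are right-handed (so a half turn about y gives the same grasp; the last joint's range is limited). The gripper opens to 85 mm and grips with 20 to 120 N. Pads are 22 mm wide; open, the fingers measure 114 mm over their backs; the gripper's body (76 mm by 85 mm) begins 54 mm behind the grasp point. The pads swing forward as they close: fully open they stand 13 mm farther back than shut.
Start: joints at [1.648, 0.04, 0.085, 0, -1.615, -0.334], TCP at [0.152, 0.58, 0.242] pointing down, gripper open.
Joint ranges: [-2.56, 2.56], [-1.29, 2.01], [-1.08, 1.49], [-3.29, 1.98], [-2.81, -0.18], [-2.99, 2.99]. Speed limits (rad/s): [2.57, 2.57, 3.01, 3.14, 3.14, 3.14].

### API

Orientations are given as [roll, pitch, yaw] about the fixed x, y, z axes, in that order (R = Rz(yaw) Ry(pitch) Rx(roll)).
In Python, from station import arm gives the robot as it stands.
- The arm moves only by the tool jog_arm, never from a script. Its argument "commands" is a list of rows, each a list of 3 entries, a list of its own where there are three numbers: the turn, a rotation vector about the tool's x, y, z in degrees, then the shift along the tool's x, y, z in m, then the gripper's target within -1 to 1 (fully open at 1, half-way at 0, shut at -1). In form: [[[wx, wy, wz], [dx, dy, dz], claw], ...]. A call has 1 to 12 rows; each row shifts and turns the commanded pose from where the row before left it, along the tool's axes as they then stand; what a row does not reach is not made up. A row lasts 1/10 s, in which the tool goes at most 50 mm and 8.59 degrees, less where a joint would pass 70% of its speed; a pose out of reach is approached as far as the arm can. A call is refused whole if a number of a shift passes 0.05 or a number of a turn 8.59, either way. A call with a gripper value outside its range is refused whole. The fingers move at their own pace and stop on an object; "force" is the grip in N (left out, the last holds). Time passes only in rows, so rows that do not move let the fingers close. It gives the time, the measured TCP pose, the force and the opening at its end, in the units of the state.
- arm.read_state(): the state, without advancing time (a new reading comes with each control period).
- arm.get_image(name): name is "scene" or "top"; returns the picture (384x512x3 uint8, red, green, blue); there is no depth.
- arm.camera_info(name): a dict with "fx", "fy", "cx", "cy" (pixels), "k1" (the pictures are not rectified: a ray, as slopes to the right and down, at radius r is drawn at 1 + k1 r^2 times it, then the intrinsics apply), "R" (3x3) and "t" (3): a world point X has camera coordinates R X + t. Camera axes: x right, y down, z forward; pixel columns grow to the right and rows downward; lengths in m; the calibration is good to about 2 mm. A picture is of the moment at which its call begins. camera_info takes no time and is no camera call.
- arm.finish_job(): hands the job in, once; it reports no verdict.
Trained networks look in the newest picture that a camera, given by its name, has taken for a name from the list of things; names that differ only in an ending like _2 or _b are one class to them, and where a whole thing is asked for, a point or a joint stands for the part that bears it (a point fixed in the world has none). Each returns a list of dicts, best first, with "confidence" (0 to 1); they miss things now and then, are a little off and sometimes report something else, mostly with a low value. They report only what shows in the picture. A call takes as long as a camera call.
- arm.search_frame(camera, name): "extent" ([left, top, right, bottom] in pixels, round what is visible of it).
- arm.cut_out(camera, name): "pixels" (384x512 bool, what is visible of it) and "extent" ([left, top, right, bottom] in pixels, round what is visible of it).
The state is a dict: "time": time; "joint_positions": joint angles; "dq": joint speeds; "joint_efforts": joint torques, N m; "position": TCP position; "ee_rot": TCP orientation; "force": force on the tool from outside, world axes, zero at the start; "torque": the same for the moment, N m; "width": finger opening in m.
Only numpy, scipy, OpenCV 4.12 (cv2) and the standard library are available. Lean on these libraries where they do the work, as an engineer would, in place of code of your own. Each camera call takes 0.05 s, during which the arm holds its last target.

### The job

The drive bearing of the bottle roller is due for greasing: pull the yellow cap off its tilted grease nipple and leave the cap lying in the white dish. Then take the hand grease gun out of its stand, press its coupler squarely onto the nipple until it snaps on, and push the gun on along the nipple's line to the end of its spring stroke. Finish while still holding the gun pressed in there, and leave the small amber vial and the amber bottle with the black cap where they stand.

Things in the scene. Friction and masses are not known exactly. Their poses are not given: they have to be found in the camera images.
- roller_unit: Bench bottle roller, fixed: white chassis 160 x 280 x 36 mm, two black rubber rollers along its y (axes 70 mm up, at x -40 and +40 mm) in grey bearing blocks, grey belt guard at the -y end (87 mm high, inner face 27 mm beyond the nipple). Origin: centre of the underside; x away from the robot, z up. Its only nipple is on the near roller's bearing at the guard end, 34 mm (collar) from the roller's axis.
- nipple: Steel button-head grease nipple, fixed, leaning 30 degrees from vertical to the roller unit's -x (towards the robot). Origin: centre of the top face of its round collar (24 mm diameter); z along its axis, up and out. Above the collar: neck 10 mm diameter up to 9 mm, then the brass head 16 mm diameter, 9 to 17 mm above the collar, tapering to 9 mm diameter at its top.
- nipple_tip (a point): Centre of the flat top of the nipple's head, on its axis 17 mm above the collar.
- cap: Loose yellow plastic cap, 23 mm diameter, 12 g, bore 18 mm. Origin on its axis 2.5 mm outside the open rim; z towards its closed top, which is at 26 mm. At the start it sits over the nipple, rim on the collar, z along the nipple's axis, held by gravity alone; pull it about 20 mm along that axis to clear.
- cap_mid (a point): Point on the cap's axis at half its length.
- dish: White ceramic dish, fixed on the bench: 104 mm diameter at the rim, 24 mm high, 3 mm wall, floor 4 mm thick. Origin: centre of its underside.
- gun_stand: Gun stand, fixed: round black tube (45 mm outside, 36 mm bore, top 66 mm above the bench) on a 90 mm round base. Origin: centre of the underside. The gun hangs upright in it, coupler down in the bore, its front ring resting on the tube's top; lift about 55 mm to clear it.
- grease_gun: Small round push grease gun, 0.2 to 0.4 kg, 138 mm long. Origin: centre of the barrel's front end; z along the gun to its rear (up at the start). Aluminium barrel z 0 to 40 mm (36 mm diameter, 41 mm ring in front); black handle z 39 to 89 mm, 24 mm diameter, to be gripped; fingertips may push on the step between. In front a 12 mm tube carries the coupler (29 mm diameter, z -22 to -48 mm relaxed).
- gun_grip (a point): Point on the gun's axis in the middle of the black handle, 63 mm behind the barrel's front end (24 mm diameter there).
- coupler (a joint): Spring stroke of the gun in m: 0 = coupler fully out (relaxed), 0.020 = pushed right into the barrel (stop). Spring force 8.75 N at 0, 15.75 N at 0.020.
- coupler_mouth (a point): Centre of the coupler's open front end (bore 18 to 19 mm), on the gun's axis 48 mm in front of the gun's origin with the spring relaxed; it moves with the coupler.
- coupler_seat (a point): Centre of the flat floor of the coupler's bore, 15 mm inside its mouth. Four sprung jaws inside the bore, 4.5 mm in from the mouth, must be pushed over the nipple's head (about 5 N) and close behind it; then this point lies on nipple_tip.
- vial: Small amber vial with white cap, 29 mm diameter, 60 mm high, standing loose on the bench: leave it alone. Origin: centre of the underside.
- amber_bottle: Amber bottle with a black cap, 48 mm diameter, 103 mm high, standing loose: leave it alone. Origin: centre of the underside.

How it is judged:
On the way, in this order (a step that is already met when the one before it is completed fails the run):
1. the yellow cap is off the nipple and lies, let go, in the white dish (horizontal distance between cap_mid and dish below 0.045 m and height (world z) of cap_mid below 0.035 m and contact force between the fingers and cap below 0.05 N and linear speed of cap below 0.03 m/s), for 0.2 s.
2. the coupler has snapped onto the nipple, squarely (z of coupler_seat in the frame of nipple below 0.0193 m and distance between coupler_seat and nipple_tip below 0.004 m and angle between the z axis of grease_gun and the z axis of nipple, either way round below 0.12 rad), for 0.2 s.
At the end, for the whole second after the job is handed in: Coupler snapped on (bore floor within 2.3 mm above the nipple's top, 4 mm in all, gun in line within 0.12 rad), gun gripped and pressed in at least 16 of its 20 mm stroke, bearing on the nipple with over 8 N; cap in the dish (middle within 45 mm of its centre, below 35 mm) (all of step 2 and value of joint coupler above 0.016 m and contact force between grease_gun and roller_unit above 8 N and contact force between the fingers and grease_gun above 2 N and horizontal distance between cap_mid and dish below 0.045 m and height (world z) of cap_mid below 0.035 m); the arm keeps its last pose, push and grip.
It fails at once if the small amber vial is moved more than 30 mm or knocked over (distance of vial from where it was at the start of the episode above 0.03 m or angle between vial's own z axis and vertical above 0.5 rad).
It fails at once if the amber bottle with the black cap is moved more than 30 mm or knocked over (distance of amber_bottle from where it was at the start of the episode above 0.03 m or angle between amber_bottle's own z axis and vertical above 0.5 rad).
It also fails if it takes over 56 s, if anything falls off the work surface, if the arm or the gripper's body presses on something with over 40 N, if the wrist force passes 120 N, or if a joint passes its speed limit or range.

## Working session

There is one attempt and no reset: what is moved stays moved. The work goes in short steps, Python scripts to look and compute and a tool call to move; the robot and the scene stay as the last step left them, time stands still between calls to the robot, and variables do not carry over. Pictures are saved under pics/ and viewed, and the job is handed in when it is done.

Besides the shell and the picture viewer there is one more tool, called after "Call:" by a JSON object that holds its "api" and its "payload", one argument or row to a line. jog_arm: Moves the arm, as the interface text tells. Its arguments: {"type":"object","properties":{"commands":{"type":"array","items":{"type":"array"}},"force":{"type":"number"}},"required":["commands"]}

```bash
ls; mkdir -p pics
python3 - <<'E'
from station import arm
import cv2
s=arm.read_state();print(s)
for n in("scene","top"):
    im=arm.get_image(n);cv2.imwrite(f"pics/{n}0.png",im[:,:,::-1]);print(n,arm.camera_info(n))
    for o in("roller_unit","nipple","cap","dish","gun_stand","grease_gun","vial","amber_bottle"):
        print(n,o,[(round(d["confidence"],2),[round(float(v),1) for v in d["extent"]]) for d in arm.search_frame(n,o)][:3])
E
```

```text
pics
{'time': 0.0, 'joint_positions': array([ 1.64772268e+00,  4.08073963e-02,  8.37729116e-02, -4.70782210e-04,
       -1.61548801e+00, -3.33657061e-01]), 'dq': array([ 0.00205246, -0.00143545,  0.00044345, -0.00057267, -0.00046561,
       -0.00042315]), 'joint_efforts': array([ 9.77368327e-04, -3.68198597e+01,  3.47407579e+01,  6.93197161e+00,
       -5.30992082e-03, -7.23903156e-06]), 'position': array([0.1522156 , 0.58004305, 0.24125909]), 'ee_rot': array([-1.56901132e+00,  1.20909617e-04,  2.88488268e+00]), 'force': array([ 0.6099405 , -0.12200202,  0.01768014]), 'torque': array([-0.00370295,  0.04091973, -0.02182537]), 'width': 0.08571807431726522}
scene {'fx': 405.72844650828654, 'fy': 405.72844650828654, 'cx': 254.3991861307827, 'cy': 196.8678448366595, 'k1': -0.04362198793517764, 'R': array([[-0.87644453, -0.48107449,  0.02030582],
       [-0.35358439,  0.61440567, -0.70532528],
       [ 0.32683798, -0.6253583 , -0.70859292]]), 't': array([0.4778728 , 0.29982731, 0.83527165])}
scene roller_unit [(0.61, [199.0, 163.5, 289.0, 276.9])]
scene nipple [(0.46, [273.2, 181.5, 277.7,
[... 415 characters left out ...]
366.6009334622507, 'fy': 366.6009334622507, 'cx': 261.97192691842395, 'cy': 196.7386681526924, 'k1': -0.07818280238569499, 'R': array([[-0.00135868, -0.99998698, -0.00491956],
       [-0.98790109,  0.00210515, -0.15507097],
       [ 0.15507931,  0.00464935, -0.98789108]]), 't': array([-0.02113581,  0.59188025,  0.97748899])}
top roller_unit [(0.69, [211.3, 161.7, 320.7, 239.8])]
top nipple []
top cap [(0.63, [295.4, 207.8, 307.7, 218.9])]
top dish [(0.73, [158.8, 191.3, 192.5, 224.4])]
top gun_stand [(0.75, [341.0, 211.0, 374.0, 244.4])]
top grease_gun [(0.7, [356.3, 221.2, 373.7, 228.7])]
top vial [(0.56, [239.5, 267.1, 248.1, 276.1])]
top amber_bottle [(0.59, [195.8, 117.7, 214.9, 141.4])]
```

Run:
```python
import cv2
a=cv2.imread("pics/scene0.png");b=cv2.imread("pics/top0.png")
cv2.imwrite("pics/s0z.png",cv2.resize(a[110:350,110:370],None,fx=3,fy=2.5,interpolation=cv2.INTER_CUBIC)[:600])
cv2.imwrite("pics/t0z.png",cv2.resize(b[100:300,140:400],None,fx=3,fy=3,interpolation=cv2.INTER_CUBIC))
```

```text
(no output)
```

View pics/scene0.png

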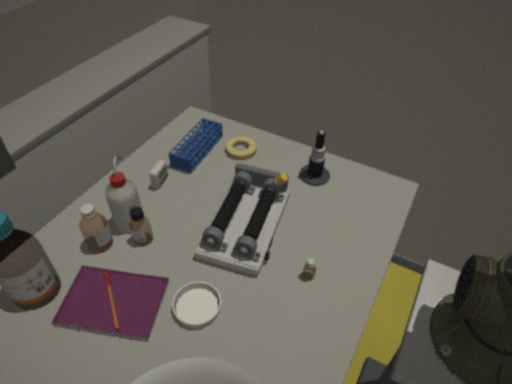

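View pics/s0z.png

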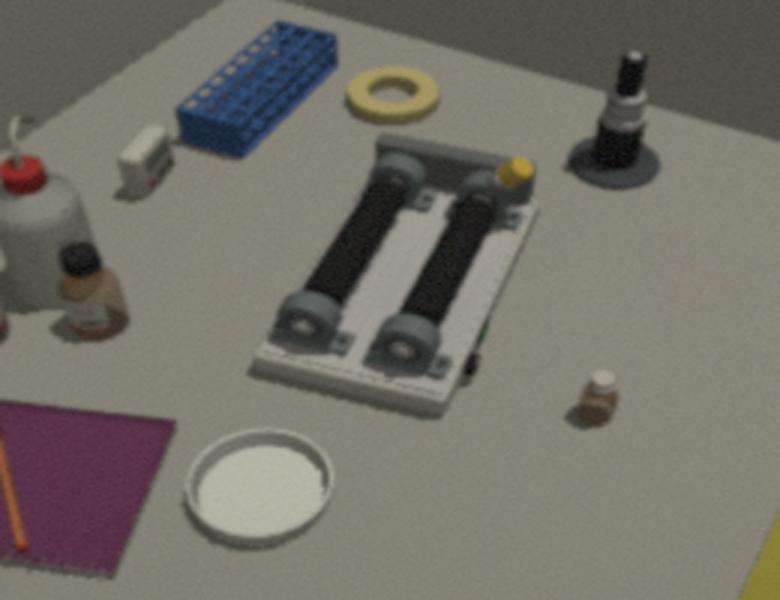

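View pics/t0z.png

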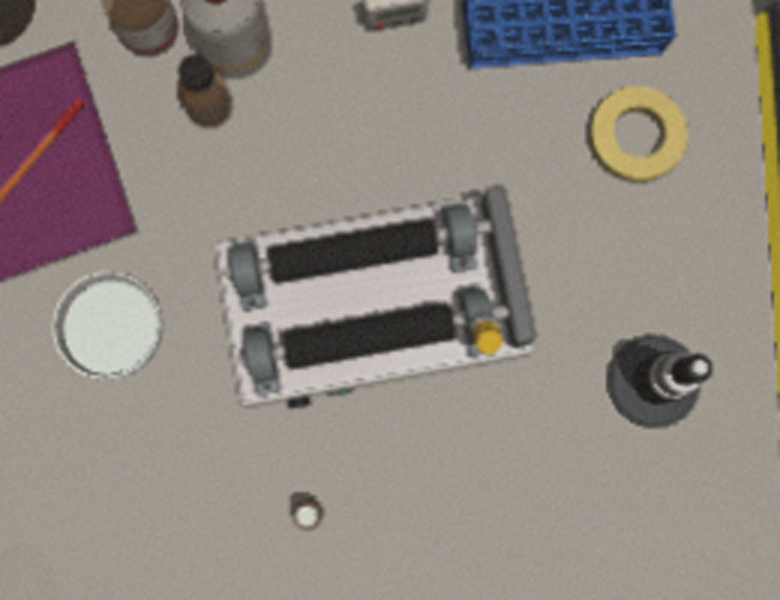

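The scene view shows the roller in the middle with the yellow cap at about (282,178), gun stand at (316,160), dish at (196,304) and vial at (310,268). The top view has the cap at (302,213). Next I fit silhouettes with the calibration.

```bash
cat > h.py <<'E'
import numpy as np,cv2
from scipy.spatial.transform import Rotation as Ro
from scipy.optimize import minimize
from station import arm
CI={n:arm.camera_info(n) for n in("scene","top")}
def proj(n,X):
    c=CI[n];P=np.atleast_2d(X)@c["R"].T+c["t"];s=P[:,:2]/P[:,2:];r2=(s**2).sum(1,keepdims=True)
    s=s*(1+c["k1"]*r2);return s*[c["fx"],c["fy"]]+[c["cx"],c["cy"]]
def box(x0,x1,y0,y1,z0,z1):
    return np.array([[x,y,z] for x in(x0,x1) for y in(y0,y1) for z in(z0,z1)])
def cyl(r0,r1,z0,z1,n=40):
    a=np.arange(n)*2*np.pi/n;c=np.c_[np.cos(a),np.sin(a)]
    return np.vstack([np.c_[c*r0,np.full(n,z0)],np.c_[c*r1,np.full(n,z1)]])
S=4
def sil(n,parts):
    m=np.zeros((384*S,512*S),np.uint8)
    for p in parts:
        h=cv2.convexHull(((proj(n,p)+0.5)*S-0.5).round().astype(np.int32).reshape(-1,1,2));cv2.fillConvexPoly(m,h,1)
    return cv2.resize(m.astype(np.float32),(512,384),interpolation=cv2.INTER_AREA)
def R_t(p,R,t): return p@R.T+t
def Rz(a): return Ro.from_euler('z',a).as_matrix()
def fit(partsf,masks,x0,step):
    def cost(x):
        c=0
        for n,m in masks.items():
            s=sil(n,partsf(x));c+=np.abs(s-m).sum()/m.sum()
        return c
    x0=np.array(x0,float);sim=np.vstack([x0]+[x0+np.eye(len(x0))[i]*step[i] for i in range(len(x0))])
    r=minimize(cost,x0,method='Nelder-Mead',options=dict(initial_simplex=sim,xatol=1e-4,fatol=1e-4,maxiter=300))
    return r.x,r.fun
def ray(n,uv):
    c=CI[n];d=(np.array(uv,float)-[c["cx"],c["cy"]])/[c["fx"],c["fy"]];s=d.copy()
    for _ in range(10): s=d/(1+c["k1"]*(s@s))
    v=c["R"].T@np.r_[s,1];o=-c["R"].T@c["t"];return o,v/np.linalg.norm(v)
def atz(n,uv,z):
    o,v=ray(n,uv);return o+v*(z-o[2])/v[2]
E
python3 - <<'E'
from h import *
M={}
for n in("scene","top"):
    for o in("roller_unit","cap","dish","gun_stand","grease_gun","vial","amber_bottle","nipple"):
        r=arm.cut_out(n,o)
        for k,d in enumerate(r[:2]):
            m=d["pixels"];ys,xs=np.nonzero(m);print(n,o,k,round(d["confidence"],2),m.sum(),xs.mean().round(1),ys.mean().round(1),np.round(d["extent"],0))
            M[f"{n}-{o}-{k}"]=m
np.savez("m0.npz",**M)
E
```

```text
scene roller_unit 0 0.83 6433 244.7 220.9 [195. 162. 289. 277.]
scene dish 0 0.6 1776 195.9 304.1 [172. 283. 218. 334.]
scene gun_stand 0 0.92 587 314.5 173.2 [299. 162. 330. 187.]
scene gun_stand 1 0.63 100 281.3 178.0 [276. 174. 292. 182.]
scene grease_gun 0 0.87 358 319.1 147.4 [310. 130. 327. 162.]
scene grease_gun 1 0.2 227 309.2 268.9 [304. 258. 317. 280.]
scene vial 0 0.76 221 309.0 269.2 [303. 257. 319. 284.]
scene amber_bottle 0 0.87 646 139.7 226.7 [131. 206. 152. 245.]
scene nipple 0 0.63 47 274.8 182.4 [273. 178. 277. 185.]
top roller_unit 0 0.9 5483 263.6 198.9 [213. 160. 318. 236.]
top cap 0 0.48 67 301.5 211.8 [298. 211. 306. 218.]
top dish 0 0.66 1022 175.1 208.1 [156. 189. 192. 226.]
top dish 1 0.35 251 366.3 223.9 [355. 216. 376. 233.]
top gun_stand 0 0.71 532 354.4 227.7 [342. 212. 370. 242.]
top grease_gun 0 0.58 234 366.4 223.9 [358. 218. 377. 230.]
top vial 0 0.64 55 242.6 271.0 [240. 266. 248. 275.]
top amber_bottle 0 0.72 335 207.8 130.4 [197. 115. 218. 144.]
```

Run:
```python
from h import *
M=np.load("m0.npz");g=lambda n,o,k=0:M[f"{n}-{o}-{k}"].astype(np.float32)
I={n:cv2.imread(f"pics/{n}0.png") for n in("scene","top")}
# yellow mask
Y={}
for n,(u,v) in dict(scene=(281,178),top=(301,213)).items():
    w=I[n][v-14:v+14,u-14:u+14].astype(int);s=(w[...,2]-w[...,0])
    m=np.zeros((384,512),np.float32);m[v-14:v+14,u-14:u+14]=np.clip(s/np.percentile(s,97),0,1)*(s>20);Y[n]=m
    ys,xs=np.nonzero(m>.5);print(n,len(xs),xs.mean(),ys.mean(),s.max())
b=lambda n,x:n
def unit(x):
    t=np.array([x[0],x[1],0]);R=Rz(x[2])
    P=[box(-.08,.08,-.14,.14,0.004,.036),box(-.08,.08,-.140,-.128,.03,.087)]
    for sx in(-.04,.04):
        c=cyl(.02,.02,-.1,.1);P.append(np.c_[c[:,0],c[:,2],c[:,1]]+[sx,0,.07])
    return [R_t(p,R,t) for p in P]
rx0=atz("top",(264,199),.036);print(rx0)
for ns in(("scene","top"),("scene",),("top",)):
    x,f=fit(unit,{n:g(n,"roller_unit") for n in ns},[rx0[0],rx0[1],0.1],[.02,.02,.1]);print("unit",ns,x.round(4),round(f,3))
    if len(ns)==2: U=x
yaw=U[2]
ax=Rz(yaw)@[-.5,0,np.sqrt(.75)]
Q=Ro.from_matrix(Rz(yaw)@Ro.from_euler('y',-30,degrees=True).as_matrix()).as_matrix()
def cap(x): return [R_t(cyl(.0115,.0115,-.01175,.01175),Q,np.array(x))]
c0=Rz(yaw)@[-.063,-.1,0]+[U[0],U[1],.1096];print("cap guess",c0)
x,f=fit(cap,Y,c0,[.01,.01,.01]);print("cap",x.round(4),f)
for ns in(("scene",),("top",)):
    xx,f=fit(lambda q:cap([q[0],q[1],.1096]),{n:Y[n] for n in ns},x[:2],[.01,.01]);print("cap fixedz",ns,xx.round(4),f)
print("cap in unit",Rz(yaw).T@(x-[U[0],U[1],0]))
def dish(x): return [cyl(.045,.052,0,.024)+[x[0],x[1],0]]
def vial(x): return [cyl(.0145,.0145,0,.06)+[x[0],x[1],0]]
def bot(x): return [cyl(.024,.024,0,.07)+[x[0],x[1],0],cyl(.014,.014,.07,.103)+[x[0],x[1],0]]
def stand(x): return [cyl(.0225,.0225,0,.066)+[x[0],x[1],0],cyl(.045,.045,0,.008)+[x[0],x[1],0]]
def gun(x): return [cyl(.018,.018,.066,.106)+[x[0],x[1],0],cyl(.0205,.0205,.066,.072)+[x[0],x[1],0],cyl(.012,.012,.106,.156)+[x[0],x[1],0]]
for o,fn in dict(dish=dish,vial=vial,amber_bottle=bot,gun_stand=stand,grease_gun=gun).items():
    m=g("top",o);ys,xs=np.nonzero(m);p=atz("top",(xs.mean(),ys.mean()),.03)
    for ns in(("scene","top"),("scene",),("top",)):
        x,f=fit(fn,{n:g(n,o) for n in ns},p[:2],[.02,.02]);print(o,ns,x.round(4),round(f,3))
```

```text
scene 89 281.6741573033708 177.7191011235955 111
top 68 302.44117647058823 212.4264705882353 152
[ 0.58696995 -0.02782449  0.036     ]
unit ('scene', 'top') [ 0.5885 -0.0285  0.1912] 0.164
unit ('scene',) [ 0.5876 -0.0305  0.1943] 0.083
unit ('top',) [ 0.5878 -0.0241  0.191 ] 0.075
cap guess [ 0.54569038 -0.13866979  0.1096    ]
cap [ 0.5411 -0.1274  0.1103] 0.8216947317123413
cap fixedz ('scene',) [ 0.5408 -0.1281] 0.40579602122306824
cap fixedz ('top',) [ 0.5424 -0.1264] 0.3709977865219116
cap in unit [-0.06535819 -0.08801375  0.11032021]
dish ('scene', 'top') [0.5633 0.2272] 0.09
dish ('scene',) [0.5628 0.2279] 0.042
dish ('top',) [0.5634 0.2261] 0.037
vial ('scene', 'top') [0.3871 0.0326] 1.404
vial ('scene',) [0.3862 0.0301] 0.423
vial ('top',) [0.3884 0.0291] 0.941
amber_bottle ('scene', 'top') [0.7883 0.1348] 0.223
amber_bottle ('scene',) [0.7892 0.1338] 0.119
amber_bottle ('top',) [0.7883 0.1348] 0.101
gun_stand ('scene', 'top') [ 0.5097 -0.2973] 0.75
gun_stand ('scene',) [ 0.5095 -0.2989] 0.254
gun_stand ('top',) [ 0.5103 -0.2965] 0.483
grease_gun ('scene', 'top') [ 0.5096 -0.2982] 0.323
grease_gun ('scene',) [ 0.5094 -0.3015] 0.134
grease_gun ('top',) [ 0.511  -0.2977] 0.133
```

```bash
cat > p.py <<'E'
from h import *
YAW=0.191
AX=Rz(YAW)@np.array([-.5,0,np.sqrt(.75)])
def tool(ydir,zdir):
    y=np.array(ydir,float);y/=np.linalg.norm(y);z=np.array(zdir,float);z-=y*(y@z);z/=np.linalg.norm(z)
    return np.c_[np.cross(y,z),y,z]
UY=Rz(YAW)@np.array([0,1.,0])
RN=tool(-AX,-UY)           # on nipple
def cur():
    s=arm.read_state();return s["position"],Ro.from_euler('xyz',s["ee_rot"]).as_matrix(),s
def plan(pos,R,N=None,p0=None,R0=None):
    p,Rc,s=cur()
    if p0 is not None:p,Rc=p0,R0
    w=Ro.from_matrix(Rc.T@R).as_rotvec()
    d=np.asarray(pos)-p
    if N is None:N=max(1,int(np.ceil(max(np.linalg.norm(d)/.048,np.degrees(np.linalg.norm(w))/8.5))))
    A=sum(Rc@Ro.from_rotvec(w/N*k).as_matrix() for k in range(N));v=np.linalg.solve(A,d)
    print("rows",N,"turn",np.degrees(w/N).round(2),"shift",v.round(4),"| t",round(s["time"],2),"pos",p.round(4),"dist",round(np.linalg.norm(d),4))
CM=np.array([.5413,-.1273,.1100]);COL=CM-.01175*AX
E
python3 - <<'E'
from p import *
print(AX,COL,UY)
plan(COL+AX*.080,RN,20)
E
```

```text
[-0.49090744 -0.0949204   0.8660254 ] [ 0.54706816 -0.12618469  0.0998242 ] [-0.1898408   0.98181489  0.        ]
rows 20 turn [-0.34 -1.25  1.47] shift [-0.0184  0.0078  0.0353] | t 1.7 pos [0.1524 0.5803 0.2423] dist 0.801
```

Call:
{"api": "jog_arm", "payload": {
  "commands": [
    [[-0.34,-1.25,1.47],[-0.0184,0.0078,0.0353],0],
    [[-0.34,-1.25,1.47],[-0.0184,0.0078,0.0353],0],
    [[-0.34,-1.25,1.47],[-0.0184,0.0078,0.0353],0],
    [[-0.34,-1.25,1.47],[-0.0184,0.0078,0.0353],0],
    [[-0.34,-1.25,1.47],[-0.0184,0.0078,0.0353],0],
    [[-0.34,-1.25,1.47],[-0.0184,0.0078,0.0353],0],
    [[-0.34,-1.25,1.47],[-0.0184,0.0078,0.0353],0],
    [[-0.34,-1.25,1.47],[-0.0184,0.0078,0.0353],0],
    [[-0.34,-1.25,1.47],[-0.0184,0.0078,0.0353],0],
    [[-0.34,-1.25,1.47],[-0.0184,0.0078,0.0353],0]
  ],
  "force": 30
}}

```text
time: 2.7
position: [0.2864, 0.2025, 0.1797]
ee_rot: [-1.603, 0.262, 3.102]
force: [0.3, -0.7, 1.2]
width: 0.0422
```

Run:
```python
from p import *
plan(COL+AX*.080,RN)
```

```text
rows 9 turn [-0.36 -1.39  1.63] shift [-0.0204  0.0085  0.0391] | t 2.7 pos [0.2864 0.2025 0.1797] dist 0.4028
```

Call:
{"api": "jog_arm", "payload": {
  "commands": [
    [[-0.36,-1.39,1.63],[-0.0204,0.0085,0.0391],0],
    [[-0.36,-1.39,1.63],[-0.0204,0.0085,0.0391],0],
    [[-0.36,-1.39,1.63],[-0.0204,0.0085,0.0391],0],
    [[-0.36,-1.39,1.63],[-0.0204,0.0085,0.0391],0],
    [[-0.36,-1.39,1.63],[-0.0204,0.0085,0.0391],0],
    [[-0.36,-1.39,1.63],[-0.0204,0.0085,0.0391],0],
    [[-0.36,-1.39,1.63],[-0.0204,0.0085,0.0391],0],
    [[-0.36,-1.39,1.63],[-0.0204,0.0085,0.0391],0],
    [[-0.36,-1.39,1.63],[-0.0204,0.0085,0.0391],0],
    [[0,0,0],[0,0,0],0]
  ]
}}

```text
time: 3.7
position: [0.4992, -0.1282, 0.1649]
ee_rot: [-1.574, 0.506, -2.969]
force: [-0.2, 0.5, 0.1]
width: 0.0428
```

Run:
```python
from p import *
plan(COL+AX*.080,RN)
cv2.imwrite("pics/s1.png",cv2.resize(arm.get_image("scene")[100:260,200:400,::-1],None,fx=3.7,fy=3.7,interpolation=cv2.INTER_CUBIC))
cv2.imwrite("pics/t1.png",cv2.resize(arm.get_image("top")[120:280,220:420,::-1],None,fx=3.7,fy=3.7,interpolation=cv2.INTER_CUBIC))
plan(COL+AX*.014,RN)
```

```text
rows 1 turn [-0.34 -0.93  1.03] shift [-0.0086 -0.0001  0.007 ] | t 3.7 pos [ 0.4992 -0.1282  0.1649] dist 0.011
rows 2 turn [-0.1  -0.34  0.43] shift [-0.0041  0.0338  0.0056] | t 3.8 pos [ 0.4987 -0.124   0.1669] dist 0.069
```

View pics/s1.png

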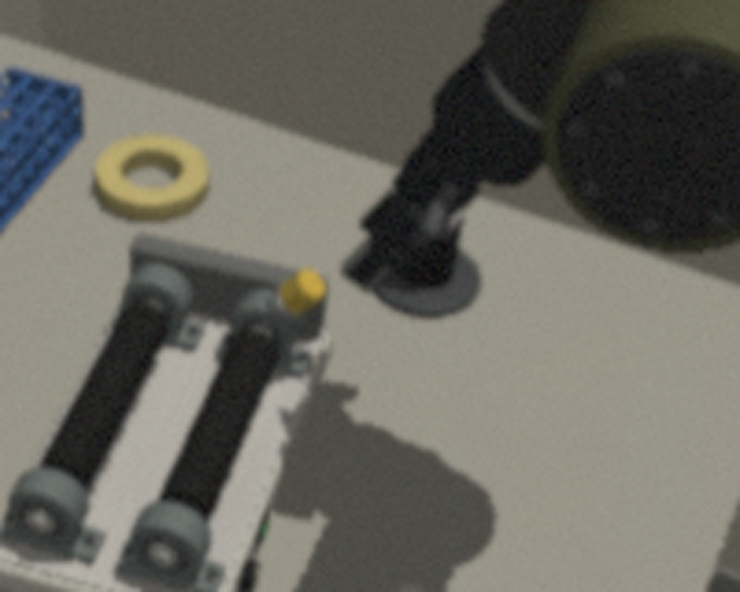

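View pics/t1.png

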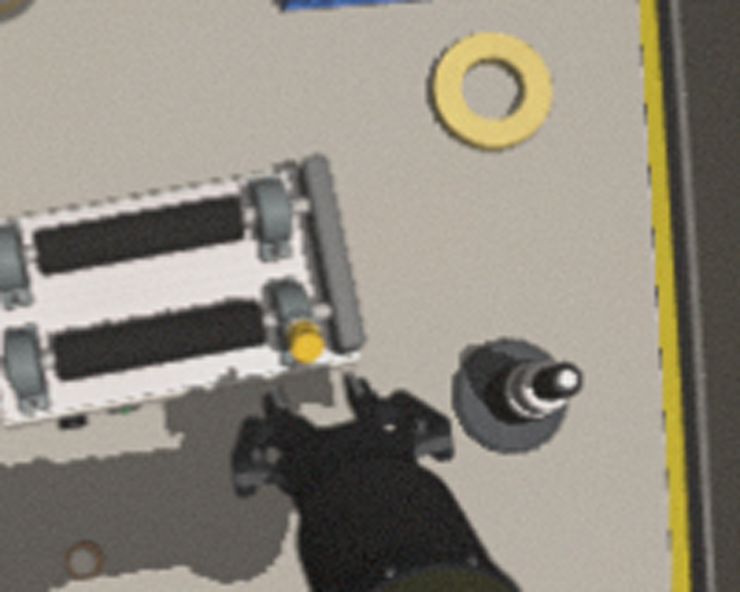

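Call:
{"api": "jog_arm", "payload": {
  "commands": [
    [[-0.2,-0.7,0.9],[-0.0083,0.012,0.0108],0],
    [[0,0,0],[0,0.015,0],0],
    [[0,0,0],[0,0,0],0]
  ]
}}

```text
time: 4.1
position: [0.5208, -0.1268, 0.1472]
ee_rot: [-1.571, 0.526, -2.943]
force: [-0.4, -0.1, -1.5]
width: 0.0426
```

Run:
```python
from p import *
plan(COL+AX*.015,RN)
```

```text
rows 1 turn [ 0.25  0.37 -0.11] shift [0.0013 0.039  0.0045] | t 4.1 pos [ 0.5208 -0.1268  0.1472] dist 0.0393
```

Call:
{"api": "jog_arm", "payload": {
  "commands": [
    [[0.2,0.3,0],[0.0013,0.013,0.0045],0],
    [[0,0,0],[0,0.013,0],0],
    [[0,0,0],[0,0.013,0],0],
    [[0,0,0],[0,0,0],0]
  ]
}}

```text
time: 4.5
position: [0.5398, -0.1285, 0.112]
ee_rot: [-1.571, 0.524, -2.951]
force: [-0.5, 0.1, -1.1]
width: 0.0427
```

Run:
```python
from p import *
plan(COL+AX*.015,RN)
cv2.imwrite("pics/s2.png",cv2.resize(arm.get_image("scene")[120:240,220:370,::-1],None,fx=5,fy=5,interpolation=cv2.INTER_CUBIC))
cv2.imwrite("pics/t2.png",cv2.resize(arm.get_image("top")[150:270,230:380,::-1],None,fx=5,fy=5,interpolation=cv2.INTER_CUBIC))
```

```text
rows 1 turn [ 0.01  0.   -0.04] shift [-0.0004 -0.0006 -0.0009] | t 4.5 pos [ 0.5398 -0.1285  0.112 ] dist 0.0012
```

View pics/s2.png

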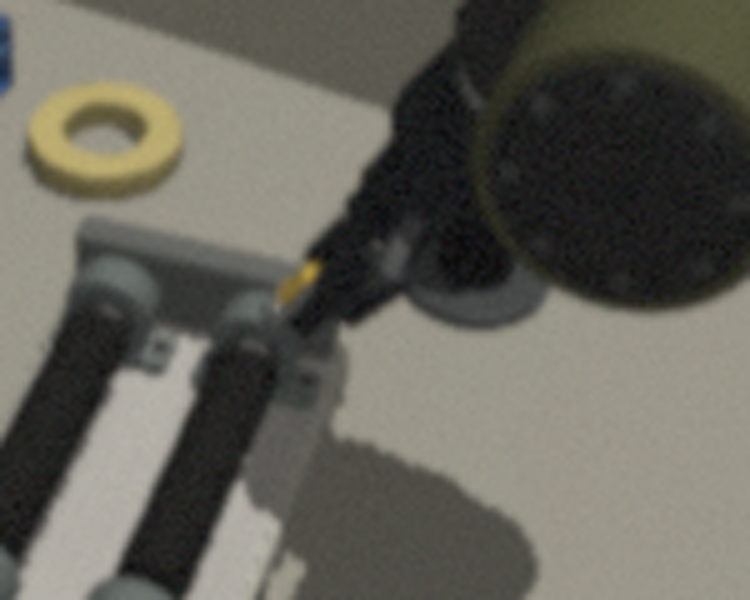

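View pics/t2.png

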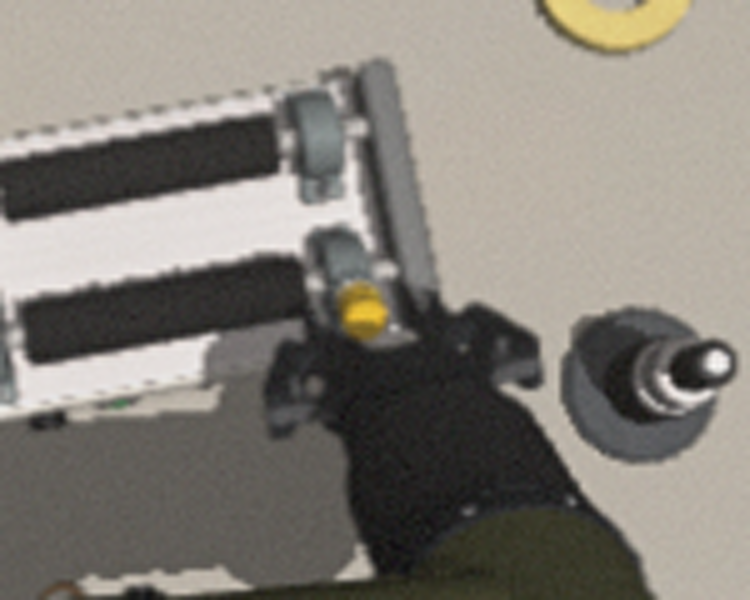

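Run:
```python
from p import *
p,R,s=cur()
q=[p]+[p+R@np.array([x,y,z]) for z in(-.021,.021) for y in (0.011,) for x in(-.011,.011)]+[CM,COL]
print(((proj("scene",q)-[220,120]+.5)*5).round(0).tolist());print(((proj("top",q)-[230,150]+.5)*5).round(0).tolist())
print(R.round(2))
```

```text
[[312.0, 284.0], [272.0, 311.0], [307.0, 335.0], [294.0, 257.0], [329.0, 282.0], [308.0, 292.0], [296.0, 304.0]]
[[369.0, 314.0], [322.0, 294.0], [328.0, 332.0], [401.0, 279.0], [406.0, 317.0], [364.0, 313.0], [360.0, 304.0]]
[[-0.85  0.49  0.19]
 [-0.16  0.09 -0.98]
 [-0.5  -0.86  0.  ]]
```

Call:
{"api": "jog_arm", "payload": {
  "commands": [
    [[0,0,0],[0,0,0],-1],
    [[0,0,0],[0,0,0],-1],
    [[0,0,0],[0,0,0],-1],
    [[0,0,0],[0,0,0],-1]
  ],
  "force": 25
}}

```text
time: 5.0
position: [0.5404, -0.1286, 0.1149]
ee_rot: [-1.572, 0.528, -2.952]
force: [-3.5, 6.4, 2.4]
width: 0.0235
```

Call:
{"api": "jog_arm", "payload": {
  "commands": [
    [[0,0,0],[0,-0.008,0],-1],
    [[0,0,0],[0,-0.012,0],-1],
    [[0,0,0],[0,-0.015,0],-1],
    [[0,0,0],[0,-0.025,0],-1],
    [[0,0,0],[0,-0.03,0],-1],
    [[0,0,0],[0,0,0],-1]
  ]
}}

```text
time: 5.6
position: [0.4963, -0.1393, 0.1987]
ee_rot: [-1.566, 0.536, -2.95]
force: [0.6, -0.5, 0.6]
width: 0.0232
```

Run:
```python
from p import *
p,R,s=cur();print(s["width"],s["force"])
cv2.imwrite("pics/s3.png",cv2.resize(arm.get_image("scene")[120:240,220:370,::-1],None,fx=5,fy=5,interpolation=cv2.INTER_CUBIC))
im=arm.get_image("top");cv2.imwrite("pics/top3.png",im[:,:,::-1]);im=arm.get_image("scene");cv2.imwrite("pics/scene3.png",im[:,:,::-1])
cv2.imwrite("pics/t3.png",cv2.resize(cv2.imread("pics/top3.png")[150:270,230:380],None,fx=5,fy=5,interpolation=cv2.INTER_CUBIC))
D=np.array([.5633,.2272,0])
RV=tool([0,0,-1],-UY)
plan(D+[0,0,.14],RV)
```

```text
0.023233254435266623 [ 0.61037676 -0.46408783  0.57153248]
rows 8 turn [-0.01 -0.01 -3.78] shift [-0.0144  0.0113 -0.0433] | t 5.75 pos [ 0.4957 -0.1382  0.1924] dist 0.3753
```

View pics/s3.png

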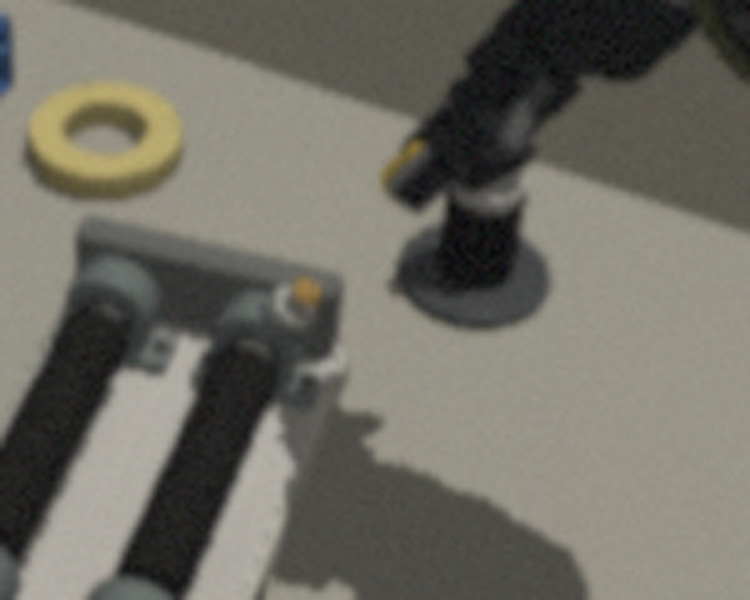

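View pics/t3.png

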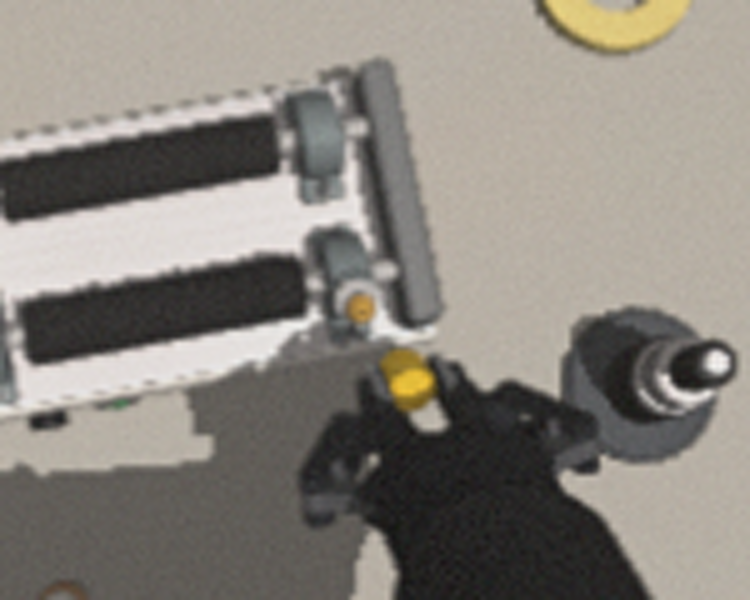

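The cap is in the gripper: it sits at (408,375) in the top crop, and the bare brass head shows at (360,307). Moving to the dish.

Call:
{"api": "jog_arm", "payload": {
  "commands": [
    [[0,0,-3.78],[-0.0144,0.0113,-0.0433],-1],
    [[0,0,-3.78],[-0.0144,0.0113,-0.0433],-1],
    [[0,0,-3.78],[-0.0144,0.0113,-0.0433],-1],
    [[0,0,-3.78],[-0.0144,0.0113,-0.0433],-1],
    [[0,0,-3.78],[-0.0144,0.0113,-0.0433],-1],
    [[0,0,-3.78],[-0.0144,0.0113,-0.0433],-1],
    [[0,0,-3.78],[-0.0144,0.0113,-0.0433],-1],
    [[0,0,-3.78],[-0.0144,0.0113,-0.0433],-1],
    [[0,0,0],[0,0,0],-1]
  ]
}}

```text
time: 6.65
position: [0.5622, 0.2314, 0.1305]
ee_rot: [-1.565, -0.015, -2.949]
force: [-0.8, -0.5, -0.9]
width: 0.0231
```

Run:
```python
from p import *
D=np.array([.5633,.2272,0])
RV=tool([0,0,-1],-UY)
plan(D+[0,0,.024],RV)
```

```text
rows 3 turn [-0.11  0.03  0.28] shift [-0.0004  0.0355  0.0013] | t 6.65 pos [0.5622 0.2314 0.1305] dist 0.1066
```

Call:
{"api": "jog_arm", "payload": {
  "commands": [
    [[0,0,0.5],[-0.0004,0.035,0.0025],-1],
    [[0,0,0.4],[0,0.035,0.0015],-1],
    [[0,0,0],[0,0.025,0],-1],
    [[0,0,0],[0,0.01,0],-1],
    [[0,0,0],[0,0,0],-1]
  ]
}}

```text
time: 7.15
position: [0.5642, 0.2229, 0.0325]
ee_rot: [-1.568, 0.012, -2.952]
force: [-0.0, -0.0, -0.6]
width: 0.0231
```

Run:
```python
from p import *
p,R,s=cur();print(s["width"],s["force"],p)
im=arm.get_image("scene");cv2.imwrite("pics/s4.png",cv2.resize(im[250:350,140:260,::-1],None,fx=5,fy=5,interpolation=cv2.INTER_CUBIC))
```

```text
0.023129080345071606 [-0.03717659 -0.036186   -0.58570046] [0.56422707 0.22285601 0.03247736]
```

View pics/s4.png

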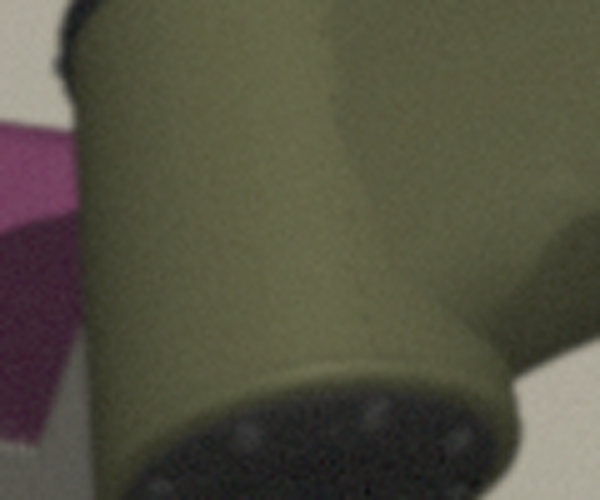

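Call:
{"api": "jog_arm", "payload": {
  "commands": [
    [[0,0,0],[0,0.006,-0.004],-1],
    [[0,0,0],[0,0,0],-1],
    [[0,0,0],[0,0,0],-0.2],
    [[0,0,0],[0,0,0],-0.2],
    [[0,0,0],[0,0,0],-0.2]
  ]
}}

```text
time: 7.7
position: [0.5646, 0.2278, 0.029]
ee_rot: [-1.57, 0.016, -2.952]
force: [-0.8, -0.7, -0.4]
width: 0.0339
```

Call:
{"api": "jog_arm", "payload": {
  "commands": [
    [[0,0,0],[0,-0.02,0],-0.2],
    [[0,0,0],[0,-0.04,0],-0.2],
    [[0,0,0],[0,-0.05,0],-0.2],
    [[0,0,0],[0,-0.05,0],0.2],
    [[0,0,0],[0,0,0.05],0.2],
    [[0,0,0],[0,0,0.05],0.2]
  ]
}}

```text
time: 8.3
position: [0.5815, 0.1294, 0.1912]
ee_rot: [-1.571, 0.019, -2.949]
force: [2.1, -0.1, -1.1]
width: 0.0511
```

Run:
```python
from p import *
RV=tool([0,0,-1],-UY)
for n,(a,b) in dict(scene=(195,300),top=(175,208)).items():
    im=arm.get_image(n);cv2.imwrite(f"pics/{n}5.png",im[:,:,::-1]);cv2.imwrite(f"pics/{n[0]}5.png",cv2.resize(im[b-60:b+60,a-80:a+80,::-1],None,fx=4,fy=4,interpolation=cv2.INTER_CUBIC))
G=np.array([.5098,-.2985,0])
print(cur()[0])
plan(G+[0,0,.22],RV)
```

```text
[0.58160878 0.12481419 0.18969791]
rows 9 turn [-0.01 -0.04 -0.11] shift [ 0.0166 -0.0035  0.0447] | t 8.4 pos [0.5816 0.1248 0.1897] dist 0.4304
```

View pics/s5.png

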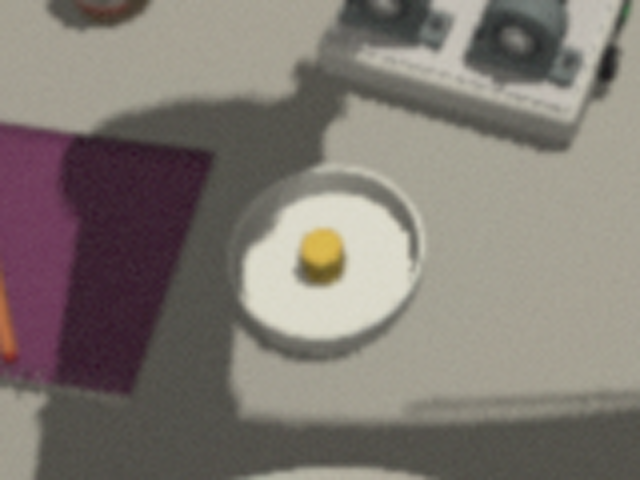

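View pics/t5.png

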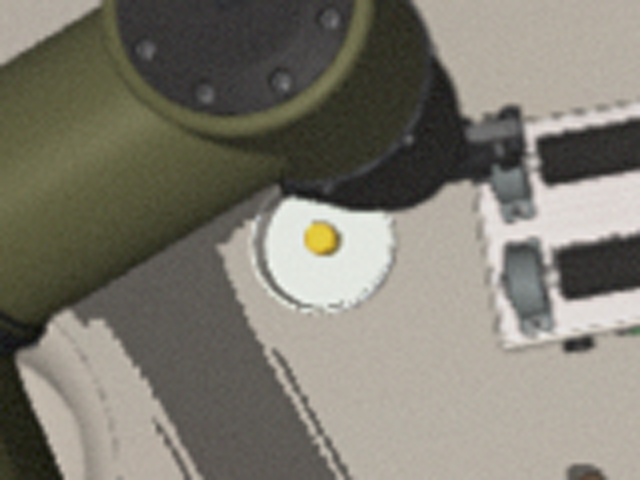

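The cap stands upright in the middle of the dish at (322,256) in the scene crop. Next, the gun.

Call:
{"api": "jog_arm", "payload": {
  "commands": [
    [[0,0,0],[0.0166,-0.005,0.0447],0.2],
    [[0,0,0],[0.0166,-0.005,0.0447],0.2],
    [[0,0,0],[0.0166,-0.005,0.0447],0.2],
    [[0,0,0],[0.0166,-0.005,0.0447],0.2],
    [[0,0,-0.2],[0.0166,-0.005,0.0447],0.2],
    [[0,0,-0.2],[0.0166,-0.005,0.0447],0.2],
    [[0,0,-0.2],[0.0166,-0.002,0.0447],0.2],
    [[0,0,-0.2],[0.0166,0,0.0447],0.2],
    [[0,0,-0.2],[0.0166,0,0.0447],0.2],
    [[0,0,0],[0,0,0],0.2]
  ]
}}

```text
time: 9.4
position: [0.508, -0.2985, 0.2187]
ee_rot: [-1.57, -0.004, -2.958]
force: [0.0, 0.2, -1.0]
width: 0.0514
```

Run:
```python
from p import *
RV=tool([0,0,-1],-UY)
for n,(a,b) in dict(scene=(315,150),top=(350,225)).items():
    im=arm.get_image(n);cv2.imwrite(f"pics/{n}6.png",im[:,:,::-1]);cv2.imwrite(f"pics/{n[0]}6.png",cv2.resize(im[b-60:b+60,a-80:a+80,::-1],None,fx=4,fy=4,interpolation=cv2.INTER_CUBIC))
G=np.array([.5098,-.2985,0])
plan(G+[0,0,.20],RV)
```

```text
rows 1 turn [-0.03 -0.21  0.16] shift [0.     0.0189 0.0035] | t 9.5 pos [ 0.5092 -0.295   0.2189] dist 0.0192
```

View pics/s6.png

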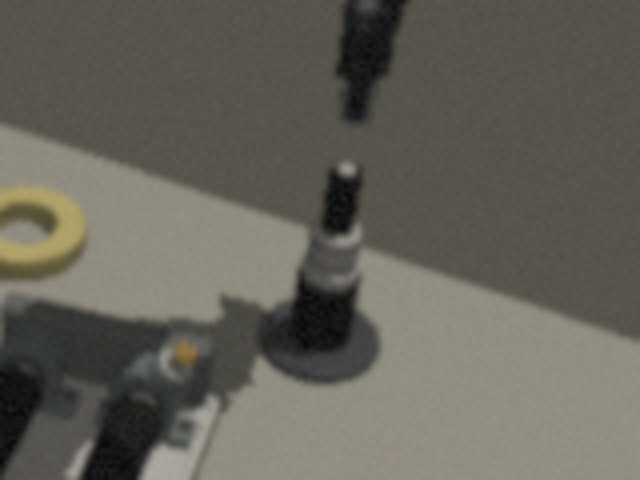

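View pics/t6.png

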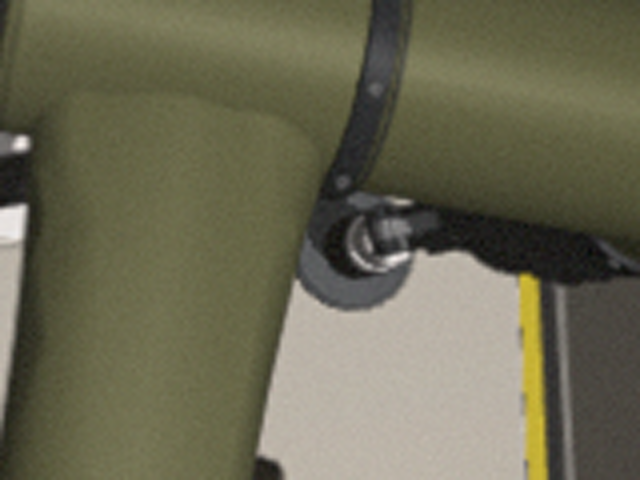

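Run:
```python
from p import *
print(atz("scene",(321.1,131.6),.155),atz("top",(140+698/3,100+368/3),.155))
print((proj("scene",[[.5098,-.2985,.155],[.5098,-.2985,.105],[.5098,-.2985,.066]])-[235,90])*4+2)
p,R,s=cur();print((proj("scene",[p+R[:,1]*.005])-[235,90])*4+2)
```

```text
[ 0.51034672 -0.29969602  0.155     ] [ 0.50909794 -0.29702772  0.155     ]
[[346.487293   169.56643799]
 [336.66459509 228.97334377]
 [329.39973313 272.80498024]]
[[357.70892817  97.44681764]]
```

Call:
{"api": "jog_arm", "payload": {
  "commands": [
    [[0,0,0],[0,0.025,0.0035],0.2],
    [[0,0,0],[0,0.025,0],0.2],
    [[0,0,0],[0,0.025,0],0.2],
    [[0,0,0],[0,0.015,0],0.2],
    [[0,0,0],[0,0.008,0],0.2],
    [[0,0,0],[0,0,0],0.2]
  ]
}}

```text
time: 10.1
position: [0.5101, -0.297, 0.1207]
ee_rot: [-1.57, -0.003, -2.951]
force: [-0.1, 0.1, -0.8]
width: 0.051
```

Run:
```python
from p import *
RV=tool([0,0,-1],-UY)
G=np.array([.5098,-.2985,0])
plan(G+[0,0,.120],RV);print(cur()[2]["force"])
```

```text
rows 1 turn [-0.03 -0.02  0.19] shift [0.0005 0.0007 0.0014] | t 10.1 pos [ 0.5101 -0.297   0.1207] dist 0.0016
[-0.11512122  0.1336174  -0.77053465]
```

Call:
{"api": "jog_arm", "payload": {
  "commands": [
    [[0,0,0.2],[0,0.001,0.001],-1],
    [[0,0,0],[0,0,0],-1],
    [[0,0,0],[0,0,0],-1],
    [[0,0,0],[0,0,0],-1],
    [[0,0,0],[0,0,0],-1]
  ],
  "force": 90
}}

```text
time: 10.6
position: [0.5109, -0.2992, 0.1216]
ee_rot: [-1.568, 0.003, -2.952]
force: [0.8, -1.3, 5.4]
width: 0.0222
```

Call:
{"api": "jog_arm", "payload": {
  "commands": [
    [[0,0,0],[0,-0.01,0],-1],
    [[0,0,0],[0,-0.02,0],-1],
    [[0,0,0],[0,-0.03,0],-1],
    [[0,0,0],[0,-0.03,0],-1],
    [[0,0,0],[0,-0.03,0],-1],
    [[0,0,0],[0,0,0],-1]
  ]
}}

```text
time: 11.2
position: [0.5109, -0.2994, 0.2453]
ee_rot: [-1.566, 0.006, -2.952]
force: [0.4, -0.6, -1.0]
width: 0.0224
```

Run:
```python
from p import *
for n,(a,b) in dict(scene=(315,130),top=(350,225)).items():
    im=arm.get_image(n);cv2.imwrite(f"pics/{n}7.png",im[:,:,::-1]);cv2.imwrite(f"pics/{n[0]}7.png",cv2.resize(im[b-60:b+60,a-80:a+80,::-1],None,fx=4,fy=4,interpolation=cv2.INTER_CUBIC))
p,R,s=cur();print(s["force"],s["torque"],s["width"])
plan(COL+AX*(.105+.05),RN)
```

```text
[-0.65493564 -0.38001563 -3.62042987] [0.00155584 0.05468563 0.05015859] 0.022198622782473185
rows 4 turn [-0.   -0.02  7.48] shift [ 0.0024  0.0011 -0.0405] | t 11.3 pos [ 0.51   -0.2983  0.24  ] dist 0.1623
```

View pics/s7.png

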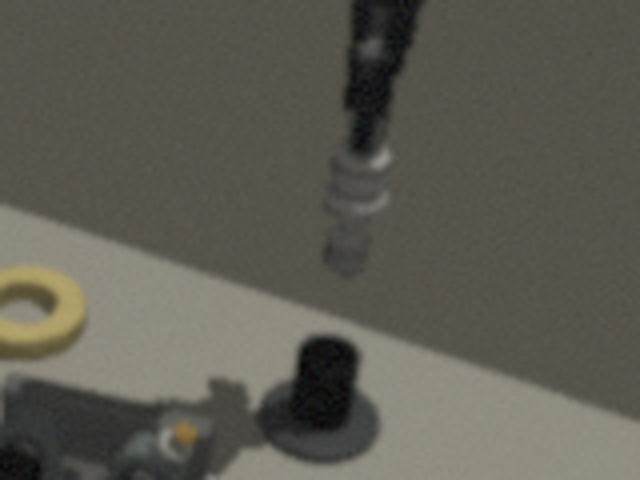

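Call:
{"api": "jog_arm", "payload": {
  "commands": [
    [[0,0,5.0],[0.0015,0.001,-0.027],-1],
    [[0,0,5.0],[0.0015,0.001,-0.027],-1],
    [[0,0,5.0],[0.0015,0.001,-0.027],-1],
    [[0,0,5.0],[0.0015,0.001,-0.027],-1],
    [[0,0,5.0],[0.0015,0.001,-0.027],-1],
    [[0,0,5.0],[0.0015,0.001,-0.027],-1],
    [[0,0,0],[0,0,0],-1],
    [[0,0,0],[0,0,0],-1]
  ]
}}

```text
time: 12.1
position: [0.4712, -0.1404, 0.231]
ee_rot: [-1.57, 0.523, -2.95]
force: [0.6, 0.1, -2.2]
width: 0.0223
```

Run:
```python
from p import *
for n,(a,b) in dict(scene=(290,150),top=(310,225)).items():
    im=arm.get_image(n);cv2.imwrite(f"pics/{n}8.png",im[:,:,::-1]);cv2.imwrite(f"pics/{n[0]}8.png",cv2.resize(im[b-60:b+60,a-80:a+80,::-1],None,fx=4,fy=4,interpolation=cv2.INTER_CUBIC))
p,R,s=cur();print(s["force"],s["torque"],s["width"])
plan(COL+AX*(.160),RN)
# brass head fit
Y={}
for n,f,(u,v) in (("scene","scene3",(281,178)),("top","top3",(302,212))):
    w=cv2.imread(f"pics/{f}.png")[v-8:v+6,u-8:u+8].astype(int);s=w[...,2]-w[...,0]
    s=np.clip(s-25,0,None);yy,xx=np.mgrid[v-8:v+6,u-8:u+8];print(n,s.max(),(s*xx).sum()/s.sum(),(s*yy).sum()/s.sum());print(s)
    m=np.zeros((384,512),np.float32);m[v-8:v+6,u-8:u+8]=np.clip(s/np.percentile(s[s>20],80),0,1);Y[n]=m
def head(x):return [R_t(np.vstack([cyl(.008,.008,.009,.013),cyl(.008,.0045,.013,.017)]),Qn,np.array(x))]
Qn=Rz(YAW)@Ro.from_euler('y',-30,degrees=True).as_matrix()
x,f=fit(head,Y,COL,[.006,.006,.006]);print("collar from head",x.round(4),f,"prev",COL.round(4))
for ns in("scene","top"):
    x,f=fit(lambda q:head([q[0],q[1],COL[2]]),{ns:Y[ns]},COL[:2],[.006,.006]);print(ns,x.round(4),f)
```

```text
[ 0.04657836  0.76810078 -3.80344442] [-0.39811928  1.7625968  -0.00956201] 0.022723290750013614
rows 1 turn [-0.07 -0.05  0.07] shift [-0.0001 -0.0078 -0.0005] | t 12.2 pos [ 0.4723 -0.1412  0.2316] dist 0.0078
scene 54 280.85240274599545 177.72768878718534
[[ 0  0  0  0  0  0  0  0  0  0  0  0  0  0  0  0]
 [ 0  0  0  0  0  0  0  0  0  0  0  0  0  0  0  0]
 [ 0  0  0  0  0  0  0  0  0  0  0  0  0  0  0  0]
 [ 0  0  0  0  0  0  0  0  0  0  0  0  0  0  0  0]
 [ 0  0  0  0  0  0  0  0  0  0  0  0  0  0  0  0]
 [ 0  0  0  0  0  0  1 13 14  0  0  0  0  0  0  0]
 [ 0  0  0  0  0  0 28 40 40 21  4  0  0  0  0  0]
 [ 0  0  0  0  0  8 40 54 53 42 29  0  0  0  0  0]
 [ 0  0  0  0  0  6 38 50 51 48 35  0  0  0  0  0]
 [ 0  0  0  0  0  0 24 41 44 41 30  0  0  0  0  0]
 [ 0  0  0  0  0  0  0 18 28 23 10  0  0  0  0  0]
 [ 0  0  0  0  0  0  0  0  0  0  0  0  0  0  0  0]
 [ 0  0  0  0  0  0  0  0  0  0  0  0  0  0  0  0]
 [ 0  0  0  0  0  0  0  0  0  0  0  0  0  0  0  0]]
top 94 301.838749233599 211.19742489270385
[[ 0  0  0  0  0  0  0  0  0  0  0  0  0  0  0  0]
 [ 0  0  0  0  0  0  0  0  0  0  0  0  0  0  0  0]
 [ 0  0  0  0  0  0  0  0  0  0  0  0  0  0  0  0]
 [ 0  0  0  0  0  0  0  0  0  0  0  0  0  0  0  0]
 [ 0  0  0  0  0  0  0  0  0  0  0  0  0  0  0  0]
 [ 0  0  0  0  0  0 21 58 55 47 10  0  0  0  0  0]
 [ 0  0  0  0  0  7 56 80 87 83 38  0  0  0  0  0]
 [ 0  0  0  0  0 21 64 86 94 91 57  0  0  0  0  0]
 [ 0  0  0  0  0 16 60 73 65 78 53  0  0  0  0  0]
 [ 0  0  0  0  0  0 38 73 80 69 23  0  0  0  0  0]
 [ 0  0  0  0  0  0  0 18 25  5  0  0  0  0  0  0]
 [ 0  0  0  0  0  0  0  0  0  0  0  0  0  0  0  0]
 [ 0  0  0  0  0  0  0  0  0  0  0  0  0  0  0  0]
 [ 0  0  0  0  0  0  0  0  0  0  0  0  0  0  0  0]]
collar from head [ 0.5477 -0.1259  0.1012] 1.5033645629882812 prev [ 0.5471 -0.1262  0.0998]
scene [ 0.5481 -0.1289] 0.7727272510528564
top [ 0.5488 -0.1251] 0.6729560494422913
```

View pics/s8.png

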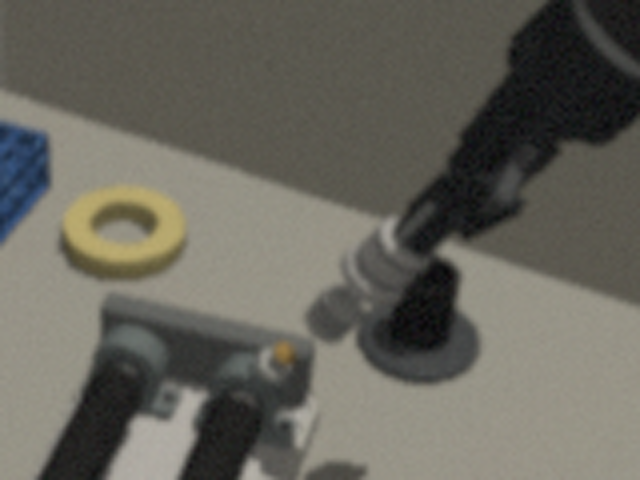

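View pics/t8.png

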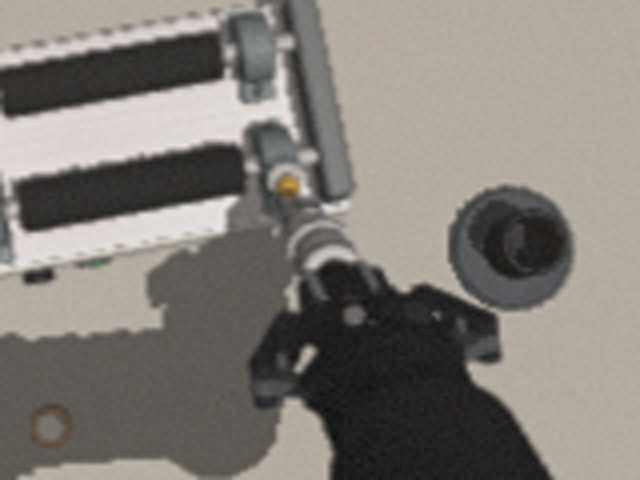

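```bash
cat > g.py <<'E'
from p import *
Qn=Rz(YAW)@Ro.from_euler('y',-30,degrees=True).as_matrix()
GO=.0545
def gunparts(p,R,off=(0,0),along=0,j=0,rv=(0,0)):
    # gun frame: z=-tool y ; origin at tcp + y*GO
    R=R@Ro.from_rotvec([rv[0],0,rv[1]]).as_matrix()
    B=np.c_[R[:,0],-R[:,2],-R[:,1]]
    B[:,1]=np.cross(B[:,2],B[:,0])
    o=p+R@np.array([off[0],GO+along,off[1]])
    P=[cyl(.018,.018,0,.04),cyl(.0205,.0205,0,.006),cyl(.006,.006,-.022+j,0),cyl(.0145,.0145,-.048+j,-.022+j)]
    return [R_t(q,B,o) for q in P]
def nip(C): return [R_t(q,Qn,C) for q in (cyl(.012,.012,-.002,0),cyl(.005,.005,0,.009),np.vstack([cyl(.008,.008,.009,.013),cyl(.008,.0045,.013,.017)]))]
def overlay(n,im,parts,ctr,fn,z=8,w=(96,72)):
    a,b=ctr;x0,y0=a-w[0]//2,b-w[1]//2
    v=cv2.resize(im[y0:y0+w[1],x0:x0+w[0],::-1],None,fx=z,fy=z,interpolation=cv2.INTER_CUBIC)
    for p,c in parts:
        q=((proj(n,p)-[x0,y0]+.5)*z).round().astype(np.int32);h=cv2.convexHull(q.reshape(-1,1,2));cv2.polylines(v,[h],True,c,1)
    cv2.imwrite(fn,v)
E
python3 - <<'E'
from g import *
p,R,s=cur();M={}
for n,c in dict(scene=(285,165),top=(305,215)).items():
    im=arm.get_image(n);
    overlay(n,im,[(q,(0,255,0)) for q in gunparts(p,R)]+[(q,(255,0,255)) for q in nip(COL)],c,f"pics/{n[0]}9.png")
    r=arm.cut_out(n,"grease_gun")
    for d in r[:2]:
        m=d["pixels"];print(n,d["confidence"],m.sum(),d["extent"])
    M[n]=r[0]["pixels"]
np.savez("m9.npz",p=p,R=R,**M)
E
```

```text
scene 0.64 459 [287.1, 135.5, 320.9, 172.9]
scene 0.23 695 [296.2, 153.8, 330.1, 188.4]
top 0.62 427 [299.2, 214.7, 319.5, 245.6]
top 0.61 995 [156.5, 189.5, 191.1, 228.6]
```

View pics/s9.png

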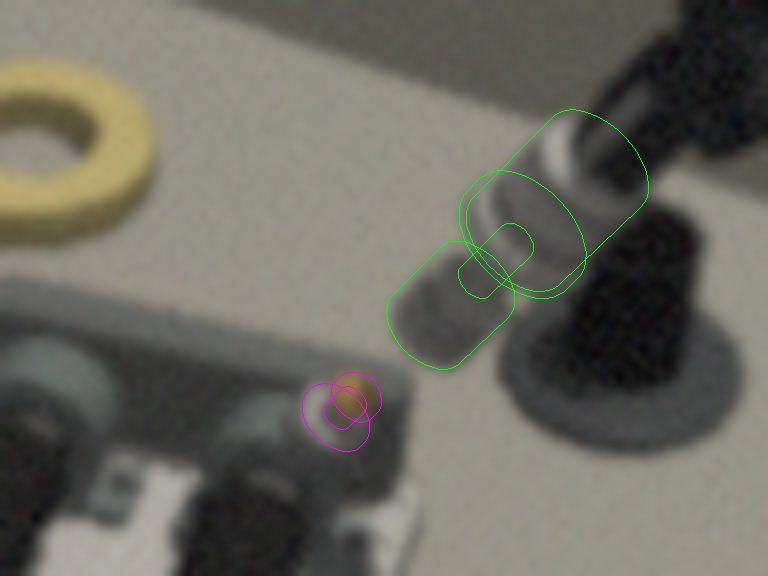

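View pics/t9.png

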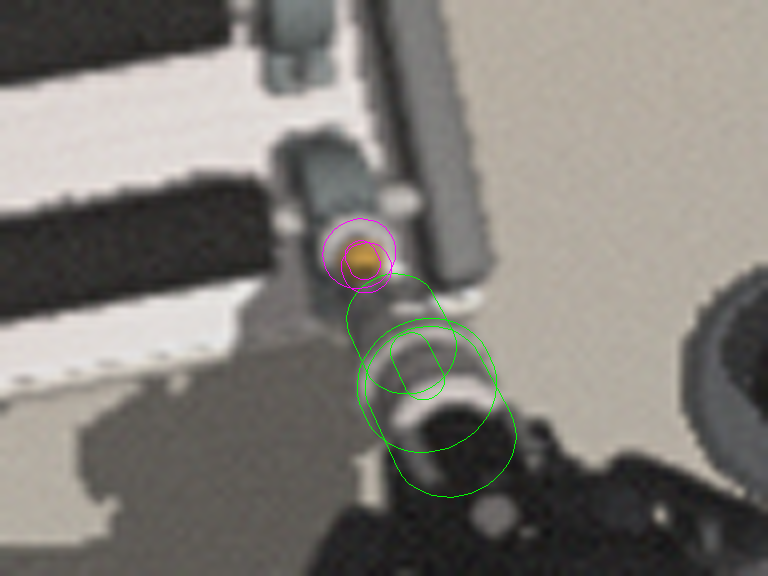

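Run:
```python
from g import *
d=np.load("m9.npz");p,R=d["p"],d["R"]
for ns in(("scene","top"),("scene",),("top",)):
    x,f=fit(lambda q:gunparts(p,R,q),{n:d[n].astype(np.float32) for n in ns},[0,0],[.005,.005]);print(ns,x.round(4),round(f,3))
    if len(ns)==2:
        x,f=fit(lambda q:gunparts(p,R,q[:2],q[2]),{n:d[n].astype(np.float32) for n in ns},[0,0,0],[.005,.005,.005]);print(ns,x.round(4),round(f,3))
for n in("scene","top"):
    v=cv2.imread(f"pics/{n[0]}9.png");m=d[n].astype(np.uint8);c=dict(scene=(285,165),top=(305,215))[n]
    m=cv2.resize(m[c[1]-36:c[1]+36,c[0]-48:c[0]+48],None,fx=8,fy=8,interpolation=cv2.INTER_NEAREST);k,_=cv2.findContours(m,0,1);cv2.drawContours(v,k,-1,(0,0,255),1);cv2.imwrite(f"pics/{n[0]}9m.png",v)
a=cv2.imread("pics/s9m.png");b=cv2.imread("pics/t9m.png");cv2.imwrite("pics/9m.png",cv2.resize(np.hstack([a,b]),(800,300),interpolation=cv2.INTER_AREA))
```

```text
('scene', 'top') [ 0.0005 -0.0005] 0.555
('scene', 'top') [ 0.0006 -0.0009 -0.0022] 0.55
('scene',) [0.0015 0.0019] 0.256
('top',) [ 0.0009 -0.0005] 0.288
```

View pics/9m.png

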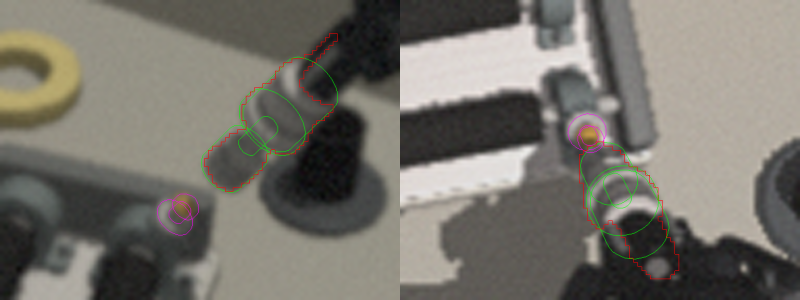

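Both overlays match the gun to within about 1 mm. The brass head sits about 1 px up and left of the prediction, so I apply a small tool-x correction and approach.

```bash
cat >> g.py <<'E'
C2=COL+RN[:,0]*-.0018+RN[:,2]*.0003
def st(h=None):
    p,R,s=cur();d=RN.T@(p-C2);F=R.T@s["force"];a=R[:,1]@-AX
    print("t",round(s["time"],2),"height",round(-d[1],4),"lat x,z",d[[0,2]].round(4),"angle",round(float(np.arccos(min(1,a))),4),"Ftool",F.round(2),"w",round(s["width"],4))
    if h is not None: plan(C2+AX*h,RN)
E
python3 - <<'E'
from g import *
st(.128)
E
```

```text
t 12.4 height 0.1521 lat x,z [0.0017 0.0005] angle 0.0021 Ftool [0.67 2.16 0.17] w 0.0223
rows 1 turn [-0.09 -0.09  0.08] shift [-0.0017  0.0241 -0.0006] | t 12.4 pos [ 0.4727 -0.1414  0.2316] dist 0.0242
```

Call:
{"api": "jog_arm", "payload": {
  "commands": [
    [[0,0,0],[-0.0017,0.008,-0.0006],-1],
    [[0,0,0],[0,0.008,0],-1],
    [[0,0,0],[0,0.008,0],-1],
    [[0,0,0],[0,0,0],-1],
    [[0,0,0],[0,0,0],-1]
  ]
}}

```text
time: 12.9
position: [0.4854, -0.1379, 0.212]
ee_rot: [-1.57, 0.524, -2.951]
force: [-0.9, 0.1, -2.1]
width: 0.0223
```

Run:
```python
from g import *
p,R,s=cur()
for n,c in dict(scene=(285,165),top=(305,215)).items():
    im=arm.get_image(n);
    overlay(n,im,[(q,(0,255,0)) for q in gunparts(p,R)]+[(q,(255,0,255)) for q in nip(C2)],c,f"pics/{n[0]}10.png")
st(.115)
```

```text
t 13.0 height 0.1293 lat x,z [-0.0004 -0.0005] angle 0.0023 Ftool [1.27 1.84 0.78] w 0.0217
rows 1 turn [-0.09 -0.03 -0.1 ] shift [0.0004 0.0143 0.0005] | t 13.0 pos [ 0.4855 -0.1379  0.2129] dist 0.0143
```

View pics/s10.png

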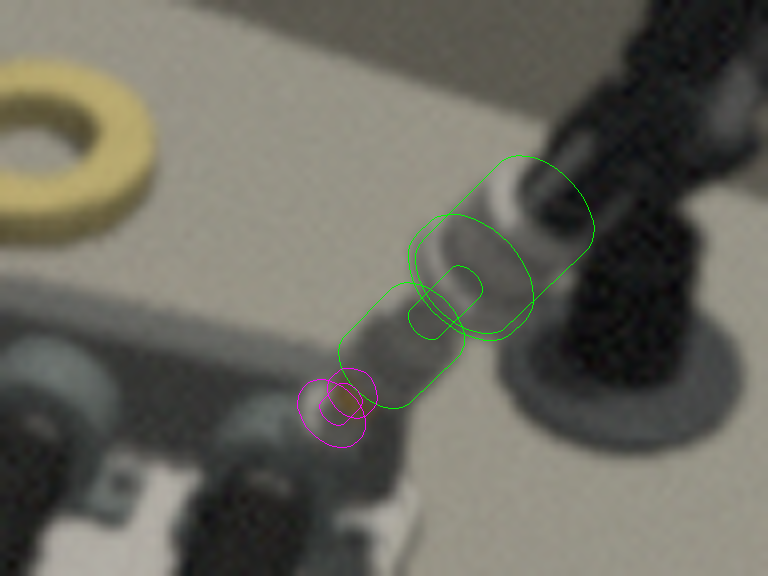

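View pics/t10.png

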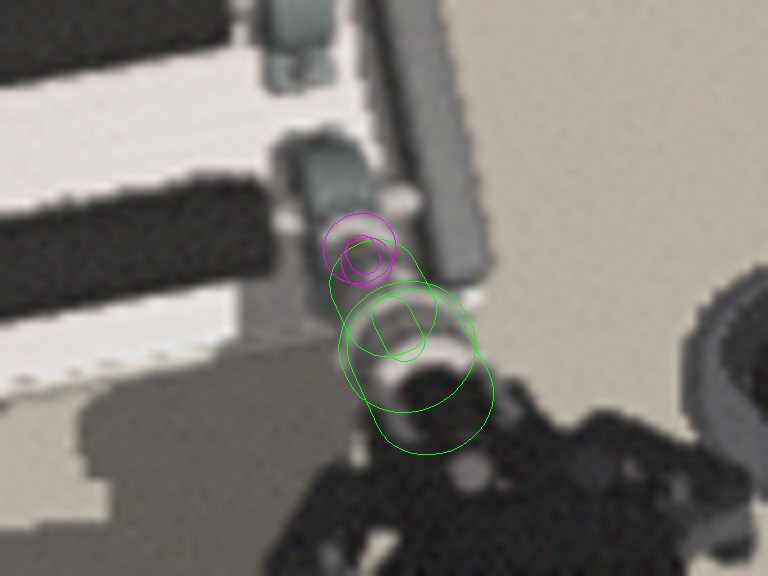

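Call:
{"api": "jog_arm", "payload": {
  "commands": [
    [[0,0,0],[0.0003,0.005,0.0003],-1],
    [[0,0,0],[0,0.005,0],-1],
    [[0,0,0],[0,0.004,0],-1],
    [[0,0,0],[0,0,0],-1]
  ],
  "force": 110
}}

```text
time: 13.4
position: [0.4922, -0.1369, 0.1995]
ee_rot: [-1.57, 0.524, -2.951]
force: [-0.6, 0.6, -2.8]
width: 0.0219
```

Run:
```python
from g import *
st(.104)
```

```text
t 13.4 height 0.1143 lat x,z [ 0.0004 -0.0002] angle 0.0015 Ftool [ 1.82  2.21 -0.72] w 0.0219
rows 1 turn [-0.08 -0.04 -0.03] shift [-0.0004  0.0103  0.0002] | t 13.4 pos [ 0.4922 -0.1369  0.1995] dist 0.0103
```

Call:
{"api": "jog_arm", "payload": {
  "commands": [
    [[0,0,0],[0,0.004,0],-1],
    [[0,0,0],[0,0.004,0],-1],
    [[0,0,0],[0,0,0],-1]
  ]
}}

```text
time: 13.7
position: [0.4959, -0.1359, 0.192]
ee_rot: [-1.571, 0.523, -2.952]
force: [0.5, 0.5, -3.7]
width: 0.022
```

Run:
```python
from g import *
st(.104)
```

```text
t 13.7 height 0.1059 lat x,z [ 0.0008 -0.0005] angle 0.0007 Ftool [ 1.33  3.5  -0.35] w 0.022
rows 1 turn [-0.04 -0.06  0.02] shift [-0.0008  0.0019  0.0005] | t 13.7 pos [ 0.4959 -0.1359  0.192 ] dist 0.0021
```

Call:
{"api": "jog_arm", "payload": {
  "commands": [
    [[0,0,0],[-0.0005,0.004,0],-1],
    [[0,0,0],[0,0,0],-1]
  ]
}}

```text
time: 13.9
position: [0.4985, -0.136, 0.1911]
ee_rot: [-1.569, 0.525, -2.951]
force: [-6.9, 0.4, 4.7]
width: 0.0215
```

Call:
{"api": "jog_arm", "payload": {
  "commands": [
    [[0,0,0],[0,0.004,0],-1],
    [[0,0,0],[0,0,0],-1]
  ]
}}

```text
time: 14.1
position: [0.5007, -0.1359, 0.1884]
ee_rot: [-1.568, 0.527, -2.951]
force: [-7.2, -0.1, 5.7]
width: 0.0217
```

Run:
```python
from g import *
p,R,s=cur()
for n,c in dict(scene=(285,165),top=(305,215)).items():
    im=arm.get_image(n);
    overlay(n,im,[(q,(0,255,0)) for q in gunparts(p,R)]+[(q,(255,0,255)) for q in nip(C2)],c,f"pics/{n[0]}11.png")
st(.090)
```

```text
t 14.2 height 0.1008 lat x,z [-0.0016  0.0004] angle 0.0044 Ftool [ 3.29 -8.17 -1.48] w 0.0216
rows 1 turn [-0.18 -0.01 -0.18] shift [ 0.0016  0.0108 -0.0005] | t 14.2 pos [ 0.5006 -0.1359  0.1888] dist 0.0109
```

View pics/s11.png

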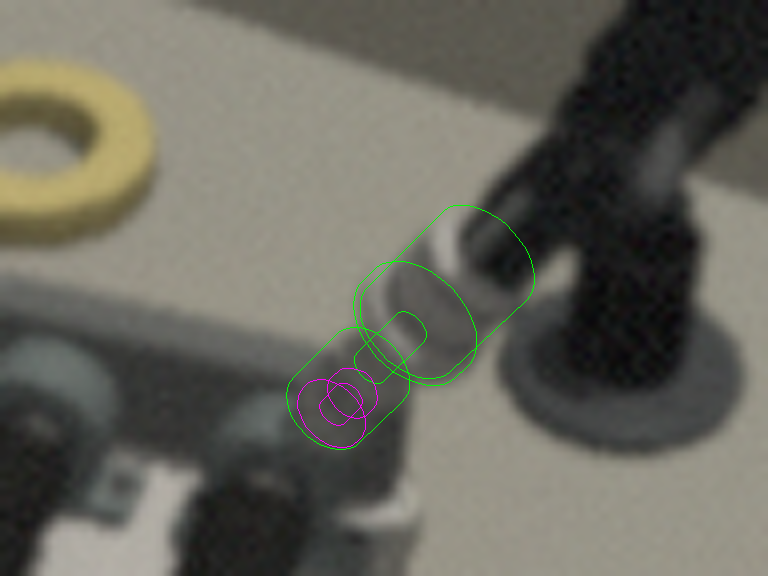

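View pics/t11.png

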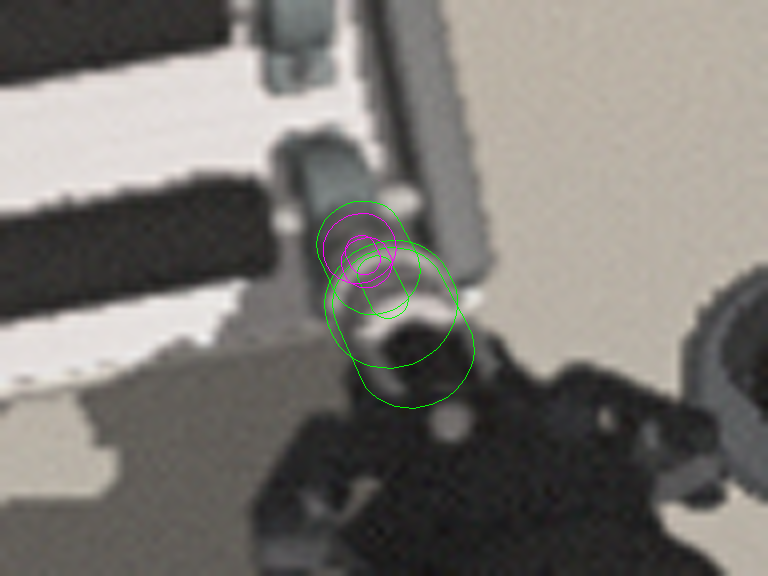

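Call:
{"api": "jog_arm", "payload": {
  "commands": [
    [[0,0,-0.2],[0.0012,0.003,-0.0002],-1],
    [[0,0,0],[0,0.003,0],-1],
    [[0,0,0],[0,0.003,0],-1],
    [[0,0,0],[0,0,0],-1]
  ]
}}

```text
time: 14.6
position: [0.5046, -0.1351, 0.1814]
ee_rot: [-1.567, 0.525, -2.95]
force: [-8.5, 1.0, 9.9]
width: 0.0216
```

Run:
```python
from g import *
st(.090)
```

```text
t 14.6 height 0.0923 lat x,z [-0.0014  0.0004] angle 0.0039 Ftool [  2.11 -12.65  -2.53] w 0.0216
rows 1 turn [-0.2   0.01 -0.1 ] shift [ 0.0014  0.0023 -0.0004] | t 14.6 pos [ 0.5046 -0.1351  0.1814] dist 0.0027
```

Call:
{"api": "jog_arm", "payload": {
  "commands": [
    [[0,0,-0.1],[0.0008,0.003,-0.0005],-1],
    [[0,0,0],[0,0.003,0],-1],
    [[0,0,0],[0,0,0],-1]
  ]
}}

```text
time: 14.9
position: [0.5071, -0.1344, 0.1767]
ee_rot: [-1.566, 0.525, -2.95]
force: [-9.0, -0.5, 10.5]
width: 0.022
```

Run:
```python
from g import *
st(.0845)
```

```text
t 14.9 height 0.087 lat x,z [-0.0013  0.0002] angle 0.0045 Ftool [  2.52 -13.58  -1.13] w 0.022
rows 1 turn [-0.25  0.03 -0.08] shift [ 0.0013  0.0025 -0.0002] | t 14.9 pos [ 0.5071 -0.1344  0.1767] dist 0.0028
```

Call:
{"api": "jog_arm", "payload": {
  "commands": [
    [[0,0,0],[0.0005,0.002,0],-1],
    [[0,0,0],[0,0.002,0],-1],
    [[0,0,0],[0,0,0],-1]
  ]
}}

```text
time: 15.2
position: [0.5086, -0.1343, 0.1746]
ee_rot: [-1.565, 0.526, -2.95]
force: [-13.7, 0.7, 15.8]
width: 0.0218
```

Run:
```python
from g import *
st(.0845)
```

```text
t 15.2 height 0.0844 lat x,z [-0.0016  0.0004] angle 0.0054 Ftool [  3.58 -20.34  -3.22] w 0.0218
rows 1 turn [-0.28  0.05 -0.14] shift [ 0.0016 -0.0001 -0.0004] | t 15.2 pos [ 0.5086 -0.1343  0.1746] dist 0.0016
```

Call:
{"api": "jog_arm", "payload": {
  "commands": [
    [[0,0,0],[0,0.002,0],-1],
    [[0,0,0],[0,0,0],-1],
    [[0,0,0],[0,0,0],-1]
  ]
}}

```text
time: 15.5
position: [0.5095, -0.1346, 0.1748]
ee_rot: [-1.564, 0.527, -2.949]
force: [-23.5, 1.4, 23.4]
width: 0.0215
```

Run:
```python
from g import *
p,R,s=cur()
for n,c in dict(scene=(285,165),top=(305,215)).items():
    im=arm.get_image(n);
    overlay(n,im,[(q,(0,255,0)) for q in gunparts(p,R,j=.02)]+[(q,(255,0,255)) for q in nip(C2)],c,f"pics/{n[0]}12.png")
    cv2.imwrite(f"pics/{n}12.png",im[:,:,::-1])
st(.0845)
```

```text
t 15.6 height 0.0842 lat x,z [-0.0024  0.0008] angle 0.007 Ftool [  7.13 -31.38  -6.24] w 0.022
rows 1 turn [-0.34  0.08 -0.21] shift [ 0.0024 -0.0003 -0.0008] | t 15.6 pos [ 0.5095 -0.1346  0.1748] dist 0.0025
```

View pics/s12.png

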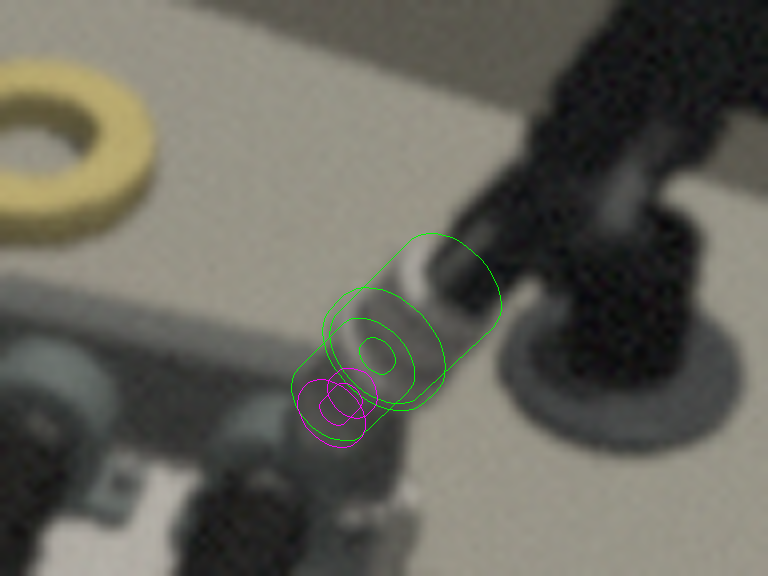

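View pics/t12.png

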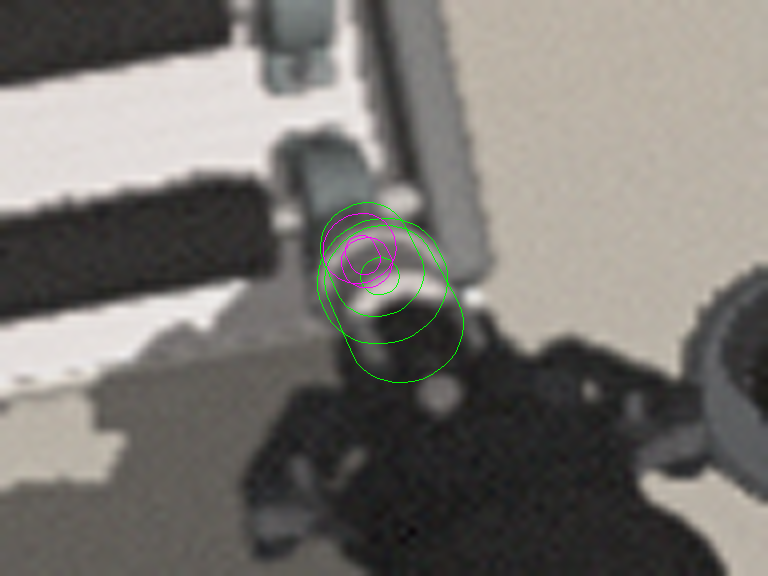

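View pics/scene12.png

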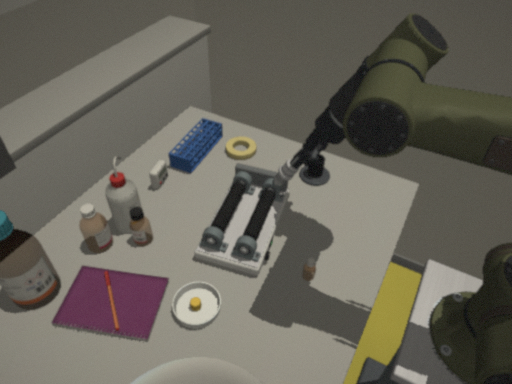

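Call:
{"api": "jog_arm", "payload": {
  "commands": [
    [[-0.2,0,-0.2],[0.0015,-0.0012,-0.0006],-1],
    [[0,0,0],[0,0,0],-1],
    [[0,0,0],[0,0,0],-1],
    [[0,0,0],[0,0,0],-1]
  ]
}}

```text
time: 16.0
position: [0.5084, -0.1344, 0.1745]
ee_rot: [-1.567, 0.526, -2.949]
force: [-12.1, -1.8, 16.4]
width: 0.0217
```

Run:
```python
from g import *
st(.0845)
arm.get_image("scene")
st()
```

```text
t 16.0 height 0.0845 lat x,z [-0.0014  0.0005] angle 0.0036 Ftool [  2.36 -20.3   -0.47] w 0.0217
rows 1 turn [-0.17  0.07 -0.12] shift [ 0.0014 -0.     -0.0005] | t 16.0 pos [ 0.5084 -0.1344  0.1745] dist 0.0014
t 16.05 height 0.0844 lat x,z [-0.0013  0.0005] angle 0.0035 Ftool [  0.67 -19.52  -0.35] w 0.022
```

Run:
```python
from station import arm
print(arm.finish_job())
```

```text
the job is handed in; nothing more can be done
None
```

I handed the job in at about 16 s, with the gun still gripped and pressed onto the nipple. The station gave no verdict, and I had no direct reading of the coupler joint, so the snap and the stroke below are inferred.

- **Cap:** I pulled the yellow cap off along the nipple's axis. The last picture shows it standing near the middle of the white dish.
- **Snap-on:** First firm contact came with the tool about 104 mm above the collar. I expected 104.5 mm with the coupler seated, and about 115 mm if the jaws had stopped on the head.
- **Spring stroke:** The gun then moved in about 20 mm more. The tool stopped at 84.2 mm while the push rose to about 33 N, which I take as the end stop. I then eased off to about 20–22 N along the axis.
- **Alignment:** At the end the tool was 0.004 rad off my estimate of the nipple's axis, with about 1 N of side force. It also sat about 1.5 mm sideways from my estimate of the nipple's position, which is within the camera's accuracy.
- **Vial and amber bottle:** The arm did not go near either one, and both stand where they were in the last scene picture. I checked this by eye and did not measure them again.

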